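# Pulse-spin the loaded sample tubes

### The arm

A 7-joint arm with a two-finger parallel gripper is mounted at the origin on the work surface. World frame = base frame: x ahead of the robot, y to its left, z up, the work surface at z = 0. Lengths are in m, angles in rad, forces in N, time in s.
With the tool pointing down it reaches from about 0.425 to 0.925 m from the base axis. Payload 6.8 kg.
Tool frame: the origin (TCP) lies between the finger pads, 19 mm behind the fingertips; this is the grasp point; z points along the fingers, y is the line along which they close (so a half turn about z gives the same grasp; the last joint's range is limited). The gripper opens to 85 mm and grips with 20 to 120 N. Pads are 22 mm wide; open, the fingers measure 114 mm over their backs; the gripper's body (76 mm by 85 mm) begins 54 mm behind the grasp point. The pads swing forward as they close: fully open they stand 13 mm farther back than shut.
Start: joints at [-1.412, 0.477, 0.022, 1.555, -0.011, 1.109, -0.083], TCP at [0.178, 0.651, 0.25] pointing down, gripper open.
Joint ranges: [-2.96, 2.96], [-0.34, 2.1], [-1.41, 1.46], [0.24, 2.44], [-1.37, 4.51], [0.17, 1.92], [-2.96, 2.96]. Speed limits (rad/s): [2.39, 2.39, 3.14, 3.14, 3.14, 3.14, 3.14].

### API

Orientations are given as a rotation vector (axis times angle).
In Python, from bench import r gives the robot as it stands.
- The arm moves only by the tool send_rows, never from a script. Its argument "deltas" is a list of rows, each an object of numbers: "dx", "dy", "dz": the shift along the world's x, y, z in mm; "rx", "ry", "rz": the turn, a rotation vector about the world's x, y, z in degrees. A call has 1 to 5 rows; each row is the pose to reach, as a shift and turn from the pose commanded when the call began; what a row does not reach only later rows make up. A row lasts 1/12 s, in which the tool goes at most 41.7 mm and 7.16 degrees, less where a joint would pass 70% of its speed; a pose out of reach is approached as far as the arm can. A call with a gripper value outside its range is refused whole. "jaw" is the finger opening in mm, from 0 to 85.4, set as the call begins (left out, the last holds). The fingers move at their own pace and stop on an object; "newtons" is the grip in N (left out, the last holds). Time passes only in rows, so rows that repeat a pose let the fingers close. It gives the time, the measured TCP pose, the force, the opening and the grip force at its end, in the units of the state.
- r.get_obs(): the state, without advancing time (a new reading comes with each control period).
- r.grab_frame(name): name is "side" or "top"; returns a dict with "frame" (384x512x3 uint8, blue, green, red), "z_map" (384x512 float32, m along the optical axis (not along the pixel's ray), 0 where there is no reading), "vertical_fov" (degrees; the focal length in pixels is half the picture's height over the tangent of half this angle, whatever the lens; pixels are square), "cx", "cy" (the principal point, pixels), "xyz" and "orientation" of the camera in the world. Camera axes: x right, y down, z forward; pixel columns grow to the right and rows downward; lengths in m; the calibration is good to about 2 mm. A picture is of the moment at which its call begins.
- r.hand_in(): hands the job in; it is judged then, once.
The state is a dict: "clock": time; "joints": joint angles; "qvel": joint speeds; "tau": joint torques, N m; "tcp_pos": TCP position; "orientation": TCP orientation; "contact_force": force on the tool from outside, world axes, zero at the start; "moment": the same for the moment, N m; "grip_width": finger opening in m; "gripper_force": force on a finger pad.
Only numpy, scipy, OpenCV 4.12 (cv2) and the standard library are available. Lean on these libraries where they do the work, as an engineer would, in place of code of your own. Each camera call takes 0.05 s, during which the arm holds its last target. There are 200 camera calls.

### The job

The tubes are loaded and balanced in the bench centrifuge. Swing its lid fully shut without slamming it, then give the tubes a short spin: twist the orange spring-loaded pulse knob clockwise to its stop, hold it there for at least one full second, and let it spring back. Leave the speed dial as it is set and don't shift the tube rack or the amber bottle beside the machine.

Things in the scene. Friction and masses are not known exactly. Their poses are not given: they have to be found in the camera images.
- centrifuge: Warm-white bench micro-centrifuge, fixed: 296 mm deep (x), 230 wide (y), flat deck 117 high, rotor under a hinged lid. Origin: centre of its underside; x from front to back, z up. Its front 100 mm is a dark panel sloping up to the back by 0.26 rad, 90 mm high at the front edge, with the orange pulse knob at the right (-y) and the grey speed dial at the left, 124 mm apart.
- lid (a joint): Lid angle, rad: 0 = fully shut, flat on the deck; grows as it opens, up to 1.35; starts at 0.7 to 1.1. The hinge is stiff (0.3 N m of friction): the lid stays at any angle and must be brought all the way down; about 2 N at its front edge moves it.
- lid_hinge (a point): Point on the lid's hinge axis, at the middle of its width, 125 mm behind the centrifuge's origin and 120 mm above the table. The axis runs along the centrifuge's y. The lid is a flat plate, 164 mm from this axis to its front edge, 196 mm wide, 16 mm thick; the axis lies on its underside.
- lid_edge (a point): Middle of the lid's front edge, on its outer (upper) face, 136 mm above the table when shut. A blue thumb lip, 80 mm wide and 10 mm thick, juts out 14 mm in front of it, 4 mm below the outer face. In the lid's middle a clear round window, 104 mm across, lies 4 mm deep. Axes turn with the lid: x from the edge to the hinge, z out of the outer face.
- pulse (a joint): Pulse knob angle, rad: 0 = at rest, grows as it turns clockwise (seen looking onto the panel), stop at 1.047 (60 degrees). A spring always turns it back: about 0.05 N m at rest, 0.16 N m at the stop.
- pulse_grip (a point): On the pulse knob's axis, 3 mm below the top of its orange wing: the place for the TCP. The wing is a bar 46 mm long, 14 wide, 27 high on a round black skirt 56 mm across, 9 high. Axes turn with the knob: x along the wing (at rest up the slope, away from the robot), y across it (grip there), z out of the panel along the knob's axis (0.26 rad from vertical, leaning to the front).
- speed (a joint): Speed dial angle, rad; a plain grey round knob 40 mm across and 19 mm high. It stays where it is; leave it.
- speed_mark (a point): Tip of the white mark on top of the speed dial, 17 mm from its axis.
- rack: Tube rack full of capped sample tubes, 210 x 92 mm, 80 mm high; origin: centre of its underside, x along its length. Stands beside the centrifuge. Leave it.
- reagent: Amber reagent bottle, 68 mm across, 145 mm high; origin: centre of its underside. Stands beside the centrifuge. Leave it.

How it is judged:
By the outcome, as a careful person would: the job done as asked, in the order asked, and still so for the second after the job is handed in, with the robot touching nothing.
It also fails if it takes over 56 s, if anything falls off the work surface, if the arm or the gripper's body presses on something with over 40 N, if the wrist force passes 120 N, or if a joint passes its speed limit or range.

## Working session

There is one attempt and no reset: what is moved stays moved. The work goes in short steps, Python scripts to look and compute and a tool call to move; the robot and the scene stay as the last step left them, time stands still between calls to the robot, and variables do not carry over. Pictures are saved under pics/ and viewed, at most 10 in all, crops included, and the job is handed in when it is done.

Besides the shell and the picture viewer there is one more tool, called in YAML: its name, and indented under it one key for each argument. send_rows: Moves the arm, as the interface text tells. Its arguments: {"type":"object","properties":{"deltas":{"type":"array","items":{"type":"object","properties":{"dx":{"type":"number"},"dy":{"type":"number"},"dz":{"type":"number"},"rx":{"type":"number"},"ry":{"type":"number"},"rz":{"type":"number"}}}},"jaw":{"type":"number"},"newtons":{"type":"number"}},"required":["deltas"]}

```bash
mkdir -p pics; cat > h.py <<'E'
import numpy as np,cv2
from scipy.spatial.transform import Rotation as R
from bench import r
def cam(n):
    f=r.grab_frame(n); return f
def rot(o):
    o=np.array(o); return o if o.shape==(3,3) else (R.from_rotvec(o).as_matrix() if o.size==3 else R.from_quat(o).as_matrix())
def cloud(f):
    z=f["z_map"];h,w=z.shape;F=h/2/np.tan(np.radians(f["vertical_fov"])/2)
    v,u=np.mgrid[:h,:w]
    P=np.stack([(u-f["cx"])/F*z,(v-f["cy"])/F*z,z],-1)
    return P@rot(f["orientation"]).T+np.array(f["xyz"])
E
python3 - <<'E'
from h import *
print(r.get_obs())
for n in("side","top"):
    f=cam(n); print(n,f["xyz"],f["orientation"],f["vertical_fov"],f["cx"],f["cy"])
    cv2.imwrite(f"pics/{n}0.png",f["frame"]); np.savez(f"{n}0.npz",**f)
E
```

```text
{'clock': 0.0, 'joints': array([-1.41214004,  0.47780712,  0.02233138,  1.55648651, -0.01149293,
        1.10929109, -0.08309749]), 'qvel': array([-0.00054648, -0.00013661, -0.0006552 ,  0.00031914,  0.00148606,
       -0.00041473,  0.00046009]), 'tau': array([ 2.31746035e-04, -5.96459627e+01,  1.60786137e+00, -2.81205279e+01,
        1.24062863e-02,  9.34906479e-03,  2.99919475e-05]), 'tcp_pos': array([0.17779161, 0.65056887, 0.24900602]), 'orientation': array([-4.17710727e-01, -3.11359021e+00,  2.92298133e-03]), 'contact_force': array([ 0.12498006, -0.02184967,  0.12817619]), 'moment': array([-0.02059595,  0.01101698, -0.00718585]), 'gripper_force': 0.0, 'grip_width': 0.08517404060057904}
side [ 0.43971704 -0.80692447  0.74157791] [-2.17558863  0.21394087 -0.11985948] 43.77966387723702 260.6194662897995 193.91731291832386
top [0.53319595 0.05928622 1.12761718] [-2.16779627  2.19975421 -0.13673892] 46.654529111321715 258.1714857565521 192.90559013606264
```

View pics/side0.png

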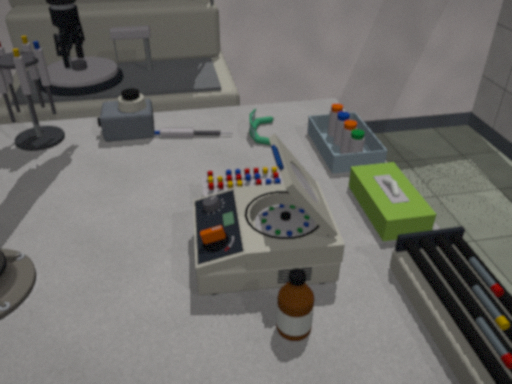

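View pics/top0.png

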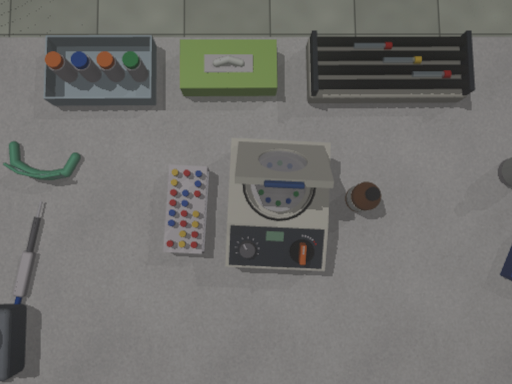

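The side view shows the centrifuge with its lid open, the knob at about (212,235) and the bottle at (295,305). In the top view the knob is at (303,253), the dial at (247,249), the blue lip at (284,184), the rack at (187,210) and the bottle at (365,197).

```bash
python3 - <<'E'
from h import *
for n in("side","top"):
    f=dict(np.load(f"{n}0.npz"));P=cloud(f);hsv=cv2.cvtColor(f["frame"],cv2.COLOR_BGR2HSV)
    H,S,V=hsv[...,0],hsv[...,1],hsv[...,2]
    box=np.zeros(H.shape,bool)
    def rep(name,m,b):
        x0,y0,x1,y1=b; k=np.zeros(H.shape,bool);k[y0:y1,x0:x1]=1
        m=m&k&(f["z_map"]>0); Q=P[m]
        if len(Q): print(n,name,len(Q),"med",np.median(Q,0).round(4),"p5",np.percentile(Q,3,axis=0).round(4),"p95",np.percentile(Q,97,axis=0).round(4))
        if len(Q) and name in("knob","lip"):
            c=np.argwhere(m)[:,::-1].astype(np.float32); print("  rect",cv2.minAreaRect(c))
            top=Q[Q[:,2]>np.percentile(Q[:,2],40)]; print("  top mean",top.mean(0))
    if n=="top":
        rep("knob",(H<14)&(S>150),(285,230,325,272)); rep("lip",(H>100)&(H<130)&(S>120),(255,172,312,194))
        rep("reag",(P[...,2]>.05),(340,175,390,220)); rep("rack",P[...,2]>.05,(160,160,212,258))
        rep("dial",P[...,2]>.112,(236,238,260,262))
        rep("lid",(P[...,2]>.14),(230,140,335,190))
        rep("body",(P[...,2]>.06)&(P[...,2]<.125),(220,130,335,280))
        lid=P[150:182,240:328].reshape(-1,3); 
        lid=P[(P[...,2]>.15)&(box|True)]; 
        k=np.zeros(H.shape,bool);k[145:178,240:328]=1
        Q=P[k]; Q=Q[Q[:,2]>.14]; 
        A=np.c_[Q[:,:2],np.ones(len(Q))]; c=np.linalg.lstsq(A,Q[:,2],rcond=None)[0]
        e=abs(A@c-Q[:,2]); A=A[e<.01];c=np.linalg.lstsq(A,Q[e<.01,2],rcond=None)[0]; print("lid plane",c,"angle",np.arctan(np.hypot(*c[:2])),"dir",np.degrees(np.arctan2(c[1],c[0])),e.mean())
        # panel outline
        m=((V<90)&(P[...,2]>.07)&(P[...,2]<.125)).astype(np.uint8);m[:222]=0;m[:, :222]=0;m[:,335:]=0;m[280:]=0
        cs,_=cv2.findContours(cv2.morphologyEx(m,cv2.MORPH_CLOSE,np.ones((15,15))),0,2);c=max(cs,key=cv2.contourArea);rr=cv2.minAreaRect(c);print(rr)
        for b in cv2.boxPoints(rr): u,v=b.round().astype(int);print(b,P[v,u])
    else:
        rep("knob",(H<14)&(S>150),(190,215,235,255)); rep("lip",(H>100)&(H<130)&(S>120),(262,140,292,172))
im=cv2.imread("pics/top0.png")[120:285,150:400];cv2.imwrite("pics/c1.png",cv2.resize(im,None,fx=3.2,fy=3.2,interpolation=2))
E
```

```text
side knob 301 med [ 0.4932 -0.0711  0.1248] p5 [ 0.473  -0.075   0.1061] p95 [ 0.5174 -0.0601  0.1401]
  rect ((213.0299835205078, 236.20999145507812), (17.960514068603516, 25.45584487915039), 81.8698959350586)
  top mean [ 0.49424419 -0.06980805  0.13093937]
side lip 95 med [ 0.6324 -0.0286  0.2666] p5 [ 0.6285 -0.0546  0.2603] p95 [0.6377 0.0111 0.2695]
  rect ((276.99188232421875, 156.84866333007812), (23.673913955688477, 4.337766647338867), 72.89727020263672)
  top mean [ 0.63263378 -0.02093582  0.26756802]
top knob 80 med [ 0.4879 -0.0634  0.1361] p5 [ 0.4732 -0.0701  0.131 ] p95 [ 0.5131 -0.0588  0.1429]
  rect ((302.6275939941406, 254.468994140625), (5.647092819213867, 19.266551971435547), 4.763641834259033)
  top mean [ 0.49638544 -0.06497017  0.13836802]
top lip 12 med [ 0.6323 -0.0357  0.2684] p5 [ 0.6317 -0.0483  0.2649] p95 [ 0.6345 -0.0009  0.271 ]
  rect ((288.5, 184.5), (27.0, 1.0), -0.0)
  top mean [ 0.63255551 -0.03098074  0.26960882]
top reag 738 med [ 0.6223 -0.2145  0.1034] p5 [ 0.5957 -0.2473  0.0596] p95 [ 0.6542 -0.1927  0.147 ]
top rack 3383 med [0.6022 0.203  0.0591] p5 [0.5061 0.1599 0.0549] p95 [0.7027 0.2485 0.0825]
top dial 234 med [0.5079 0.0582 0.1204] p5 [0.4901 0.0423 0.1125] p95 [0.5238 0.074  0.1258]
top lid 3837 med [ 0.6773 -0.0189  0.2178] p5 [ 0.6322 -0.1107  0.1455] p95 [0.7345 0.0726 0.2666]
top body 8745 med [ 0.5638 -0.0079  0.1125] p5 [ 0.4666 -0.1217  0.0749] p95 [0.7486 0.096  0.1208]
lid plane [-1.43335348  0.09322531  1.19226712] angle 0.9626295330437208 dir 176.2787237768864 0.012179187319514203
((275.8831787109375, 246.76202392578125), (93.41064453125, 39.585113525390625), 2.6630005836486816)
[228.30872 264.36322] [0.47162315 0.10238897 0.09130628]
[230.14789 224.82085] [0.56034621 0.09601073 0.11651575]
[323.45764 229.16083] [ 0.54800746 -0.11443912  0.11987276]
[321.61847 268.7032 ] [ 0.45650958 -0.11401783  0.09273599]
```

View pics/c1.png

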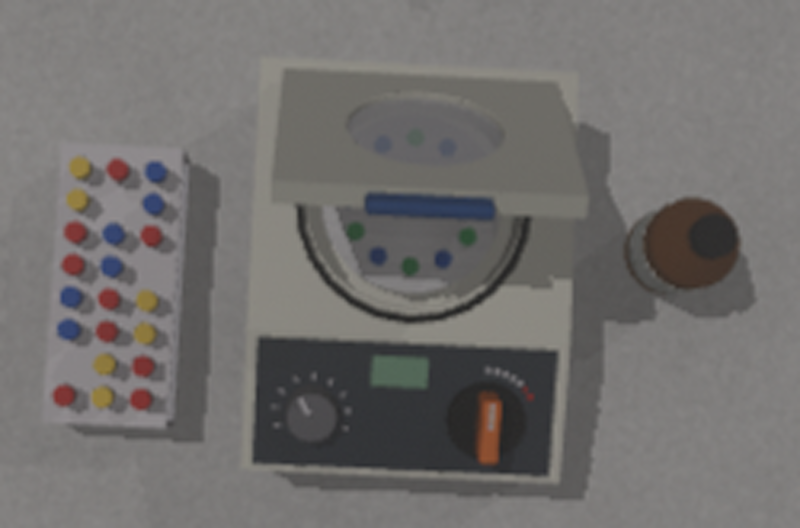

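send_rows:
  deltas:
    - {"dx": 24,"dy": -32,"dz": 10,"rz": 1}
    - {"dx": 48,"dy": -64,"dz": 20,"rz": 2}
    - {"dx": 72,"dy": -96,"dz": 30,"rz": 2}
    - {"dx": 96,"dy": -128,"dz": 40,"rz": 3}
    - {"dx": 120,"dy": -160,"dz": 50,"rz": 3}
  jaw: 0
  newtons: 40

```text
$.deltas[0]: bad value
```

send_rows:
  deltas:
    - {"dx": 24,"dy": -32,"dz": 10,"rz": 1}
    - {"dx": 48,"dy": -64,"dz": 20,"rz": 2}
    - {"dx": 72,"dy": -96,"dz": 30,"rz": 2}
    - {"dx": 96,"dy": -128,"dz": 40,"rz": 3}
    - {"dx": 120,"dy": -160,"dz": 50,"rz": 3}

```text
$.deltas[0]: bad value
```

```bash
python3 -c "
from h import *
o=r.get_obs();print(o['clock'],o['joints'].round(3),o['tcp_pos'],rot(o['orientation']).round(3))"
```

```text
0.1 [-1.412  0.478  0.022  1.556 -0.012  1.109 -0.083] [0.17781947 0.65062913 0.24912209] [[-0.965  0.264 -0.   ]
 [ 0.264  0.965 -0.002]
 [-0.    -0.002 -1.   ]]
```

send_rows:
  deltas:
    - {"dx": 24,"dy": -32,"dz": 10,"rx": 0,"ry": 0,"rz": 1}
    - {"dx": 48,"dy": -64,"dz": 20,"rx": 0,"ry": 0,"rz": 2}
    - {"dx": 72,"dy": -96,"dz": 30,"rx": 0,"ry": 0,"rz": 2}
    - {"dx": 96,"dy": -128,"dz": 40,"rx": 0,"ry": 0,"rz": 3}
    - {"dx": 120,"dy": -160,"dz": 50,"rx": 0,"ry": 0,"rz": 3}
  jaw: 0
  newtons: 40

```text
clock: 0.52
tcp_pos: [0.2987, 0.4892, 0.3]
orientation: [-0.335, -3.123, 0.001]
contact_force: [1.3, -0.2, 0.4]
grip_width: 0.0253
gripper_force: 0.0
```

```bash
python3 -c "
from h import *
o=r.get_obs();print(o['clock'],o['joints'].round(3),o['tcp_pos'],rot(o['orientation']).round(3))"
```

```text
0.5167 [-1.183  0.265  0.063  1.748 -0.018  1.13   0.243] [0.29872381 0.4891669  0.3000056 ] [[-0.977  0.212 -0.   ]
 [ 0.212  0.977 -0.001]
 [ 0.    -0.001 -1.   ]]
```

send_rows:
  deltas:
    - {"dx": 24,"dy": -32,"dz": 6,"rx": 0,"ry": 0,"rz": 1}
    - {"dx": 48,"dy": -64,"dz": 12,"rx": 0,"ry": 0,"rz": 2}
    - {"dx": 72,"dy": -96,"dz": 18,"rx": 0,"ry": 0,"rz": 2}
    - {"dx": 96,"dy": -128,"dz": 24,"rx": 0,"ry": 0,"rz": 3}
    - {"dx": 120,"dy": -160,"dz": 30,"rx": 0,"ry": 0,"rz": 3}

```text
clock: 0.93
tcp_pos: [0.4186, 0.3292, 0.3301]
orientation: [-0.253, -3.131, 0.0]
contact_force: [0.6, -0.2, 0.4]
grip_width: 0.0001
gripper_force: 0.0
```

send_rows:
  deltas:
    - {"dx": 24,"dy": -32,"dz": 6,"rx": 0,"ry": 0,"rz": 1}
    - {"dx": 48,"dy": -64,"dz": 12,"rx": 0,"ry": 0,"rz": 2}
    - {"dx": 72,"dy": -96,"dz": 18,"rx": 0,"ry": 0,"rz": 2}
    - {"dx": 96,"dy": -128,"dz": 24,"rx": 0,"ry": 0,"rz": 3}
    - {"dx": 120,"dy": -160,"dz": 30,"rx": 0,"ry": 0,"rz": 3}

```text
clock: 1.35
tcp_pos: [0.5385, 0.1692, 0.3601]
orientation: [-0.171, -3.137, 0.0]
contact_force: [1.5, 0.5, -0.7]
grip_width: 0.0001
gripper_force: 0.0
```

send_rows:
  deltas:
    - {"dx": 24,"dy": -32,"dz": 0,"rx": 0,"ry": 0,"rz": 1}
    - {"dx": 48,"dy": -64,"dz": 0,"rx": 0,"ry": 0,"rz": 1}
    - {"dx": 72,"dy": -96,"dz": 0,"rx": 0,"ry": 0,"rz": 2}
    - {"dx": 96,"dy": -128,"dz": 0,"rx": 0,"ry": 0,"rz": 2}
    - {"dx": 120,"dy": -160,"dz": 0,"rx": 0,"ry": 0,"rz": 3}

```text
clock: 1.77
tcp_pos: [0.6586, 0.0096, 0.3596]
orientation: [-0.089, -3.14, -0.0]
contact_force: [0.6, 0.3, 0.4]
grip_width: -0.0002
gripper_force: 0.0
```

send_rows:
  deltas:
    - {"dx": 16,"dy": -30,"dz": -15,"rx": 0,"ry": 0,"rz": 0}
    - {"dx": 16,"dy": -30,"dz": -15,"rx": 0,"ry": 0,"rz": 0}

```text
clock: 1.93
tcp_pos: [0.6745, -0.028, 0.3418]
orientation: [-0.106, -3.137, 0.009]
contact_force: [-1.3, -1.8, -0.7]
grip_width: 0.0003
gripper_force: 0.0
```

```bash
python3 - <<'E'
from h import *
o=r.get_obs();print(o['clock'],o['joints'].round(3),o['tcp_pos'],rot(o['orientation']).round(3),o['contact_force'])
f=cam("side");im=f["frame"][60:300,150:390];cv2.imwrite("pics/s2.png",cv2.resize(im,None,fx=2.4,fy=2.4,interpolation=2))
E
```

```text
1.9333 [-0.331  0.434  0.403  1.459 -0.167  1.287  1.59 ] [ 0.67448981 -0.02797595  0.34177731] [[-0.998  0.067 -0.003]
 [ 0.067  0.998 -0.006]
 [ 0.003 -0.006 -1.   ]] [-1.32610118 -1.78526991 -0.71391247]
```

View pics/s2.png

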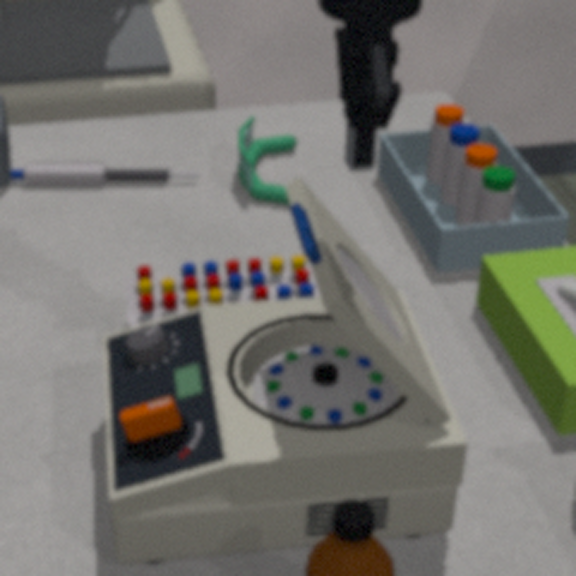

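The closed fingers, at about (360,165) in this crop, hang above and behind the lid, whose edge is near (300,190). Next is the descent to the lid.

send_rows:
  deltas:
    - {"dx": -5,"dy": -2,"dz": -30,"rx": 0,"ry": 0,"rz": 0}
    - {"dx": -10,"dy": -4,"dz": -58,"rx": 0,"ry": 0,"rz": 0}
    - {"dx": -10,"dy": -4,"dz": -58,"rx": 0,"ry": 0,"rz": 0}
    - {"dx": -10,"dy": -4,"dz": -66,"rx": 0,"ry": 0,"rz": 0}
    - {"dx": -10,"dy": -4,"dz": -70,"rx": 0,"ry": 0,"rz": 0}

```text
clock: 2.4
tcp_pos: [0.6645, -0.0219, 0.2757]
orientation: [0.088, 3.139, 0.001]
contact_force: [-0.8, -0.4, 0.2]
grip_width: -0.0001
gripper_force: 0.0
```

send_rows:
  deltas:
    - {"dx": -5,"dy": 0,"dz": -4,"rx": 0,"ry": 0,"rz": 0}
    - {"dx": -9,"dy": 0,"dz": -7,"rx": 0,"ry": 0,"rz": 0}
    - {"dx": -14,"dy": 1,"dz": -11,"rx": 0,"ry": 0,"rz": 0}
    - {"dx": -19,"dy": 1,"dz": -15,"rx": 0,"ry": 0,"rz": 0}
    - {"dx": -19,"dy": 1,"dz": -17,"rx": 0,"ry": 0,"rz": 0}

```text
clock: 2.82
tcp_pos: [0.6439, -0.0218, 0.258]
orientation: [-0.09, -3.14, -0.001]
contact_force: [0.1, -0.4, 0.3]
grip_width: 0.0004
gripper_force: 0.4
```

```bash
python3 - <<'E'
from h import *
o=r.get_obs();print(o['tcp_pos'],o['contact_force'])
f=cam("side");im=f["frame"][60:300,150:390];cv2.imwrite("pics/s3.png",cv2.resize(im,None,fx=2.4,fy=2.4,interpolation=2))
E
```

```text
[ 0.64389165 -0.02179996  0.25795236] [ 0.12215583 -0.40017389  0.29316023]
```

View pics/s3.png

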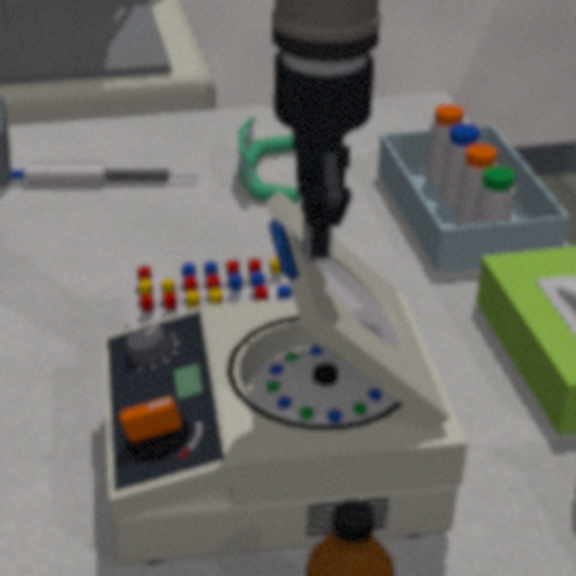

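The fingers now rest on the lid's outer face just behind the edge, and the lid has begun to close. I continue along the arc.

send_rows:
  deltas:
    - {"dx": -4,"dy": 0,"dz": -4,"rx": 0,"ry": 0,"rz": 0}
    - {"dx": -8,"dy": 0,"dz": -7,"rx": 0,"ry": 0,"rz": 0}
    - {"dx": -12,"dy": 1,"dz": -11,"rx": 0,"ry": 0,"rz": 0}
    - {"dx": -17,"dy": 1,"dz": -15,"rx": 0,"ry": 0,"rz": 0}
    - {"dx": -21,"dy": 1,"dz": -20,"rx": 0,"ry": 0,"rz": 0}

```text
clock: 3.28
tcp_pos: [0.6233, -0.0208, 0.2376]
orientation: [-0.09, -3.14, -0.0]
contact_force: [0.3, 0.9, 0.5]
grip_width: -0.0
gripper_force: 0.3
```

send_rows:
  deltas:
    - {"dx": -3,"dy": 0,"dz": -4,"rx": 0,"ry": 0,"rz": 0}
    - {"dx": -7,"dy": 0,"dz": -8,"rx": 0,"ry": 0,"rz": 0}
    - {"dx": -10,"dy": 1,"dz": -12,"rx": 0,"ry": 0,"rz": 0}
    - {"dx": -13,"dy": 1,"dz": -17,"rx": 0,"ry": 0,"rz": 0}
    - {"dx": -15,"dy": 1,"dz": -21,"rx": 0,"ry": 0,"rz": 0}

```text
clock: 3.7
tcp_pos: [0.6084, -0.0198, 0.2164]
orientation: [-0.09, -3.14, -0.0]
contact_force: [-0.4, 0.3, 0.7]
grip_width: -0.0001
gripper_force: 0.2
```

send_rows:
  deltas:
    - {"dx": -2,"dy": 0,"dz": -4,"rx": 0,"ry": 0,"rz": 0}
    - {"dx": -4,"dy": 0,"dz": -8,"rx": 0,"ry": 0,"rz": 0}
    - {"dx": -6,"dy": 0,"dz": -12,"rx": 0,"ry": 0,"rz": 0}
    - {"dx": -8,"dy": 0,"dz": -16,"rx": 0,"ry": 0,"rz": 0}
    - {"dx": -10,"dy": 1,"dz": -20,"rx": 0,"ry": 0,"rz": 0}

```text
clock: 4.12
tcp_pos: [0.5988, -0.0192, 0.1966]
orientation: [0.091, 3.14, -0.0]
contact_force: [-0.2, -0.5, 0.2]
grip_width: 0.0001
gripper_force: 0.1
```

send_rows:
  deltas:
    - {"dx": -2,"dy": 0,"dz": -4,"rx": 0,"ry": 0,"rz": 0}
    - {"dx": -3,"dy": 0,"dz": -7,"rx": 0,"ry": 0,"rz": 0}
    - {"dx": -5,"dy": 0,"dz": -11,"rx": 0,"ry": 0,"rz": 0}
    - {"dx": -6,"dy": 0,"dz": -14,"rx": 0,"ry": 0,"rz": 0}
    - {"dx": -7,"dy": 0,"dz": -17,"rx": 0,"ry": 0,"rz": 0}

```text
clock: 4.53
tcp_pos: [0.5918, -0.0189, 0.1797]
orientation: [-0.09, -3.14, -0.0]
contact_force: [0.6, -0.4, -0.3]
grip_width: -0.0003
gripper_force: 0.1
```

```bash
python3 - <<'E'
from h import *
o=r.get_obs();print(o['tcp_pos'],o['contact_force'])
f=cam("side");P=cloud(f);hsv=cv2.cvtColor(f["frame"],cv2.COLOR_BGR2HSV)
m=(hsv[...,0]>100)&(hsv[...,0]<130)&(hsv[...,1]>120)&(abs(P[...,1]+.02)<.06)&(abs(P[...,0]-.58)<.07)&(P[...,2]>.125)
print(m.sum(),np.median(P[m],0) if m.any() else 0)
im=f["frame"][60:300,150:390];cv2.imwrite("pics/s4.png",cv2.resize(im,None,fx=2.4,fy=2.4,interpolation=2))
E
```

```text
[ 0.59181528 -0.01888444  0.17969062] [ 0.60964396 -0.38572212 -0.34816326]
150 [ 0.56579798 -0.0321279   0.16018761]
```

View pics/s4.png

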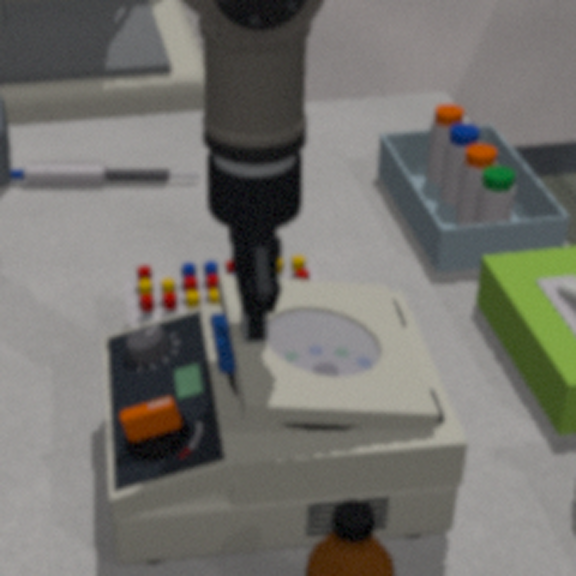

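The lid follows and is nearly shut, with its lip at about (222,343). I bring it down slowly for the last stretch.

send_rows:
  deltas:
    - {"dx": -1,"dy": 0,"dz": -3,"rx": 0,"ry": 0,"rz": 0}
    - {"dx": -2,"dy": 0,"dz": -6,"rx": 0,"ry": 0,"rz": 0}
    - {"dx": -3,"dy": 0,"dz": -9,"rx": 0,"ry": 0,"rz": 0}
    - {"dx": -3,"dy": 0,"dz": -12,"rx": 0,"ry": 0,"rz": 0}
    - {"dx": -3,"dy": 0,"dz": -14,"rx": 0,"ry": 0,"rz": 0}

```text
clock: 5.0
tcp_pos: [0.5887, -0.0189, 0.1655]
orientation: [-0.09, -3.14, 0.0]
contact_force: [0.3, 0.4, 0.7]
grip_width: -0.0001
gripper_force: 0.0
```

send_rows:
  deltas:
    - {"dx": 0,"dy": 0,"dz": -2,"rx": 0,"ry": 0,"rz": 0}
    - {"dx": -1,"dy": 0,"dz": -4,"rx": 0,"ry": 0,"rz": 0}
    - {"dx": -1,"dy": 0,"dz": -6,"rx": 0,"ry": 0,"rz": 0}
    - {"dx": -1,"dy": 0,"dz": -8,"rx": 0,"ry": 0,"rz": 0}
    - {"dx": -1,"dy": 0,"dz": -10,"rx": 0,"ry": 0,"rz": 0}

```text
clock: 5.42
tcp_pos: [0.588, -0.0188, 0.1558]
orientation: [0.09, 3.14, 0.0]
contact_force: [-0.1, 0.0, 1.1]
grip_width: 0.0003
gripper_force: 0.0
```

send_rows:
  deltas:
    - {"dx": 0,"dy": 0,"dz": -1,"rx": 0,"ry": 0,"rz": 0}
    - {"dx": 0,"dy": 0,"dz": -2,"rx": 0,"ry": 0,"rz": 0}

```text
clock: 5.58
tcp_pos: [0.5879, -0.0188, 0.1547]
orientation: [-0.09, -3.14, -0.001]
contact_force: [-6.0, 1.3, 16.6]
grip_width: -0.0001
gripper_force: 8.0
```

Contact force rose at z = 0.155, so the lid is on the deck. I lift clear and move over the knob.

send_rows:
  deltas:
    - {"dx": 0,"dy": 0,"dz": 0,"rx": 0,"ry": 0,"rz": 0}
    - {"dx": 0,"dy": 0,"dz": 20,"rx": 0,"ry": 0,"rz": 0}
    - {"dx": 0,"dy": 0,"dz": 50,"rx": 0,"ry": 0,"rz": 0}
    - {"dx": 0,"dy": 0,"dz": 85,"rx": 0,"ry": 0,"rz": 0}

```text
clock: 5.92
tcp_pos: [0.5867, -0.0189, 0.2384]
orientation: [-0.09, -3.136, 0.001]
contact_force: [1.0, -0.4, 0.2]
grip_width: 0.0007
gripper_force: 0.0
```

send_rows:
  deltas:
    - {"dx": -30,"dy": -10,"dz": 0,"rx": 0,"ry": -5,"rz": 0}
    - {"dx": -60,"dy": -25,"dz": 0,"rx": -0.5,"ry": -10,"rz": 0}
    - {"dx": -90,"dy": -40,"dz": 0,"rx": -1,"ry": -14.9,"rz": 0}
    - {"dx": -111,"dy": -46,"dz": 0,"rx": -1,"ry": -14.9,"rz": 0}
    - {"dx": -111,"dy": -46,"dz": 0,"rx": -1,"ry": -14.9,"rz": 0}
  jaw: 40

```text
clock: 6.33
tcp_pos: [0.4708, -0.0667, 0.2377]
orientation: [0.088, 2.884, -0.012]
contact_force: [-0.4, 0.0, -0.6]
grip_width: 0.0399
gripper_force: 0.0
```

```bash
python3 - <<'E'
from h import *
o=r.get_obs();print(o['clock'],o['joints'].round(3),o['tcp_pos'],rot(o['orientation']).round(3),o['contact_force'],o['grip_width'])
f=cam("side");P=cloud(f);hsv=cv2.cvtColor(f["frame"],cv2.COLOR_BGR2HSV)
H,S=hsv[...,0],hsv[...,1]
m=(H>100)&(H<130)&(S>120)&(abs(P[...,1]+.02)<.06)&(abs(P[...,0]-.58)<.07)&(P[...,2]>.115)
print("lip",m.sum(),np.median(P[m],0) if m.any() else 0)
l=(abs(P[...,0]-.65)<.08)&(abs(P[...,1]+.02)<.08)&(P[...,2]>.12)&(P[...,2]<.2)
Q=P[l];c=np.linalg.lstsq(np.c_[Q[:,:2],np.ones(len(Q))],Q[:,2],rcond=None)[0];print("lidplane",c,np.median(Q[:,2]))
k=(H<14)&(S>150)&(abs(P[...,0]-.495)<.04)&(abs(P[...,1]+.067)<.03);Q=P[k]
# wing frame: rotate to centrifuge yaw and slope
a=R.from_euler('ZY',[-3.8,-14.9],degrees=True); L=a.inv().apply(Q)
top=L[:,2]>np.percentile(L[:,2],95)-.004
print(len(Q),"local",np.percentile(L,3,axis=0),np.percentile(L,97,axis=0)); T=L[top]
print("top n",top.sum(),"x,y mids",(np.percentile(T,3,axis=0)+np.percentile(T,97,axis=0))/2,"ext",np.ptp(T,axis=0))
c=(T.min(0)+T.max(0))/2; c[2]=np.median(T[:,2])-.003; print("grip",a.apply(c))
im=f["frame"][60:300,150:390];cv2.imwrite("pics/s5.png",cv2.resize(im,None,fx=2.4,fy=2.4,interpolation=2))
E
```

```text
6.3333 [-0.408  0.021  0.419  2.221  0.009  0.645  1.514] [ 0.47082171 -0.06672946  0.23767042] [[-0.965  0.061  0.253]
 [ 0.059  0.998 -0.016]
 [-0.254 -0.001 -0.967]] [-0.40223195  0.01993721 -0.61081003] 0.03993534615068467
lip 135 [ 0.5594974  -0.01952152  0.13152745]
lidplane [ 9.41222055e-05 -5.17745145e-03  1.34466183e-01] 0.1352233982672203
293 local [ 0.49134085 -0.04184662 -0.02263225] [ 0.53572124 -0.02748324  0.00574031]
top n 74 x,y mids [ 0.51281674 -0.03366434  0.00424838] ext [0.04430832 0.01699887 0.0057196 ]
grip [ 0.49176042 -0.06599246  0.13297888]
```

View pics/s5.png

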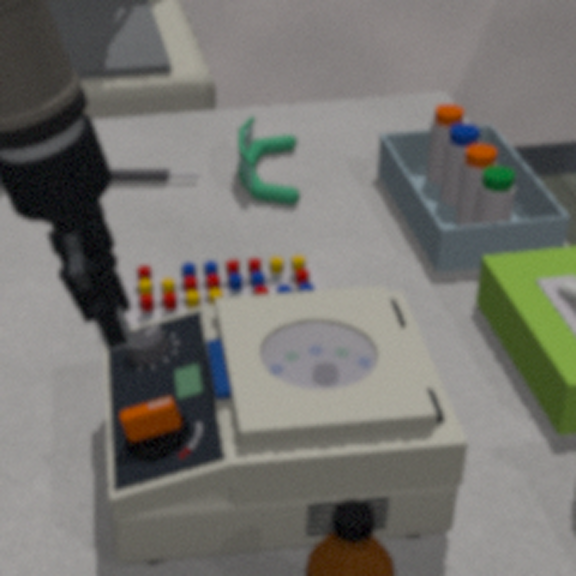

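The crop shows the lid flat and shut, with fitted slope about 0. The knob is at about (152,425), and the gripper stands over the front of the panel. Next I lower onto the knob and grip it.

send_rows:
  deltas:
    - {"dx": 6,"dy": 0,"dz": -35,"rx": 0,"ry": 0,"rz": 0}
    - {"dx": 13,"dy": 0,"dz": -70,"rx": 0,"ry": 0,"rz": 0}
    - {"dx": 17,"dy": 0,"dz": -85,"rx": 0,"ry": 0,"rz": 0}
    - {"dx": 21,"dy": 0,"dz": -100,"rx": 0,"ry": 0,"rz": 0}
    - {"dx": 22,"dy": 0,"dz": -104,"rx": 0,"ry": 0,"rz": 0}

```text
clock: 6.8
tcp_pos: [0.4997, -0.0645, 0.1328]
orientation: [0.081, 2.883, -0.016]
contact_force: [-0.7, 0.5, 1.3]
grip_width: 0.0402
gripper_force: 0.0
```

send_rows:
  deltas:
    - {"dx": 0,"dy": 0,"dz": 0,"rx": 0,"ry": 0,"rz": 0}
    - {"dx": 0,"dy": 0,"dz": 0,"rx": 0,"ry": 0,"rz": 0}
    - {"dx": 0,"dy": 0,"dz": 0,"rx": 0,"ry": 0,"rz": 0}
    - {"dx": 0,"dy": 0,"dz": 0,"rx": 0,"ry": 0,"rz": 0}
  jaw: 0
  newtons: 50

```text
clock: 7.13
tcp_pos: [0.4997, -0.0651, 0.1358]
orientation: [0.083, 2.878, -0.015]
contact_force: [3.5, -1.7, -8.2]
grip_width: 0.0126
gripper_force: 50.4
```

```bash
python3 - <<'E'
from h import *
o=r.get_obs();print(o['clock'],o['joints'].round(3),o['tcp_pos'],rot(o['orientation']).round(3),o['contact_force'],o['moment'],o['grip_width'],o['gripper_force'])
E
```

```text
7.1333 [-0.318  0.262  0.359  2.264 -0.214  0.376  1.72 ] [ 0.49968896 -0.06511112  0.13582724] [[-0.964  0.058  0.259]
 [ 0.055  0.998 -0.017]
 [-0.26  -0.003 -0.966]] [ 3.47142422 -1.74272253 -8.23003641] [-0.28581201 -0.15716651 -0.08218389] 0.012569349533464516 50.357142090797424
```

TCP sits about 6 mm up the wing from its centre, so I re-centre and regrip.

send_rows:
  deltas:
    - {"dx": 0,"dy": 0,"dz": 0,"rx": 0,"ry": 0,"rz": 0}
    - {"dx": 0,"dy": 0,"dz": 0,"rx": 0,"ry": 0,"rz": 0}
    - {"dx": -6,"dy": -2,"dz": -1.5,"rx": 0,"ry": 0,"rz": 0}
    - {"dx": -6,"dy": -2,"dz": -1.5,"rx": 0,"ry": 0,"rz": 0}
    - {"dx": -6,"dy": -2,"dz": -1.5,"rx": 0,"ry": 0,"rz": 0}
  jaw: 35

```text
clock: 7.55
tcp_pos: [0.4924, -0.0669, 0.1335]
orientation: [0.083, 2.88, -0.014]
contact_force: [-0.2, 0.9, 0.5]
grip_width: 0.0349
gripper_force: 0.0
```

send_rows:
  deltas:
    - {"dx": 0,"dy": 0,"dz": 0,"rx": 0,"ry": 0,"rz": 0}
    - {"dx": 0,"dy": 0,"dz": 0,"rx": 0,"ry": 0,"rz": 0}
    - {"dx": 0,"dy": 0,"dz": 0,"rx": 0,"ry": 0,"rz": 0}
    - {"dx": 0,"dy": 0,"dz": 0,"rx": 0,"ry": 0,"rz": 0}
  jaw: 0
  newtons: 40

```text
clock: 7.88
tcp_pos: [0.4931, -0.0651, 0.1339]
orientation: [0.08, 2.88, -0.012]
contact_force: [-2.9, 5.9, 6.6]
grip_width: 0.0131
gripper_force: 40.1
```

```bash
python3 - <<'E'
from h import *
o=r.get_obs();print(o['clock'],o['joints'].round(3),o['tcp_pos'],rot(o['orientation']).round(3),o['contact_force'],o['moment'],o['grip_width'],o['gripper_force'])
E
```

```text
7.8833 [-0.313  0.256  0.355  2.277 -0.217  0.37   1.727] [ 0.49311309 -0.06509427  0.13387438] [[-0.965  0.056  0.257]
 [ 0.054  0.998 -0.015]
 [-0.257 -0.001 -0.966]] [-2.94411151  5.85161917  6.59991501] [1.20838774 0.66606552 0.2228112 ] 0.013092173392467966 40.12486159801483
```

send_rows:
  deltas:
    - {"dx": 0,"dy": 1.5,"dz": 0,"rx": 1.3,"ry": -0.1,"rz": -4.8}
    - {"dx": 0,"dy": 1.5,"dz": 0,"rx": 2.6,"ry": -0.2,"rz": -9.7}
    - {"dx": 0,"dy": 1.5,"dz": 0,"rx": 3.9,"ry": -0.3,"rz": -14.5}
    - {"dx": 0,"dy": 1.5,"dz": 0,"rx": 5.1,"ry": -0.3,"rz": -19.3}

```text
clock: 8.22
tcp_pos: [0.493, -0.0653, 0.1339]
orientation: [0.587, 2.823, 0.052]
contact_force: [-3.8, -0.2, 7.0]
grip_width: 0.013
gripper_force: 40.0
```

```bash
cat > s.py <<'E'
from h import *
o=r.get_obs();M=rot(o['orientation']);n=np.array([-.257,.017,.966])
y=M[:,1]; y0=np.array([.0645,.998,0]);y0/=np.linalg.norm(y0)
print(o['clock'],o['joints'].round(3),o['tcp_pos'].round(4),o['contact_force'].round(1),o['moment'].round(2),"Mn",o['moment']@n,o['grip_width'],"twist",np.degrees(np.arccos(y@y0)),"z.n",M[:,2]@n)
E
python3 s.py
```

```text
8.2167 [-0.397  0.264  0.452  2.282 -0.288  0.374  1.443] [ 0.493  -0.0653  0.1339] [-3.8 -0.2  7. ] [-0.02  0.62  0.1 ] Mn 0.11127192112879258 0.01295667412573513 twist 19.78034555758501 z.n -0.9997467121522919
```

Smooth, so I continue.

send_rows:
  deltas:
    - {"dx": 0,"dy": 0,"dz": 0,"rx": 1.3,"ry": -0.1,"rz": -4.8}
    - {"dx": 0,"dy": 0,"dz": 0,"rx": 2.6,"ry": -0.2,"rz": -9.7}
    - {"dx": 0,"dy": 0,"dz": 0,"rx": 3.9,"ry": -0.3,"rz": -14.5}
    - {"dx": 0,"dy": 0,"dz": 0,"rx": 5.1,"ry": -0.3,"rz": -19.3}
    - {"dx": 0,"dy": 0,"dz": 0,"rx": 6.4,"ry": -0.4,"rz": -24.1}

```text
clock: 8.63
tcp_pos: [0.4927, -0.0656, 0.1338]
orientation: [1.188, 2.641, 0.131]
contact_force: [-4.6, -0.9, 8.4]
grip_width: 0.0131
gripper_force: 40.3
```

send_rows:
  deltas:
    - {"dx": 0,"dy": 0,"dz": 0,"rx": 1.3,"ry": -0.1,"rz": -4.8}
    - {"dx": 0,"dy": 0,"dz": 0,"rx": 2.6,"ry": -0.2,"rz": -9.7}
    - {"dx": 0,"dy": 0,"dz": 0,"rx": 3.3,"ry": -0.2,"rz": -12.6}
    - {"dx": 0,"dy": 0,"dz": 0,"rx": 3.9,"ry": -0.3,"rz": -14.5}
    - {"dx": 0,"dy": 0,"dz": 0,"rx": 3.9,"ry": -0.3,"rz": -14.5}

```text
clock: 9.05
tcp_pos: [0.4925, -0.0657, 0.1337]
orientation: [1.526, 2.475, 0.178]
contact_force: [-5.7, -1.6, 9.4]
grip_width: 0.0133
gripper_force: 40.6
```

```bash
python3 s.py
```

```text
9.05 [-0.549  0.289  0.638  2.29  -0.452  0.389  0.912] [ 0.4925 -0.0657  0.1337] [-5.7 -1.6  9.4] [-0.38  1.09  0.03] Mn 0.14846083924919598 0.013251392339099746 twist 59.61901575498967 z.n -0.9997457271743249
```

send_rows:
  deltas:
    - {"dx": 0,"dy": 0,"dz": 0,"rx": 0.8,"ry": 0,"rz": -2.9}
    - {"dx": 0,"dy": 0,"dz": 0,"rx": 1.5,"ry": -0.1,"rz": -5.8}
    - {"dx": 0,"dy": 0,"dz": 0,"rx": 1.5,"ry": -0.1,"rz": -5.8}

```text
clock: 9.3
tcp_pos: [0.4924, -0.0654, 0.1337]
orientation: [1.652, 2.399, 0.194]
contact_force: [-6.9, -1.3, 11.7]
grip_width: 0.0134
gripper_force: 67.7
```

```bash
python3 s.py
```

```text
9.3 [-0.573  0.295  0.667  2.291 -0.475  0.393  0.834] [ 0.4924 -0.0654  0.1337] [-6.9 -1.3 11.7] [-0.67  1.18  1.36] Mn 1.5049492572771113 0.013355854860808817 twist 65.38143744216984 z.n -0.9997451422268483
```

The moment jumped to 1.5 N m, so the knob is at its stop. I ease off slightly and hold for more than 1.5 s.

send_rows:
  deltas:
    - {"dx": 0,"dy": 0,"dz": 0,"rx": -0.3,"ry": 0,"rz": 1}
    - {"dx": 0,"dy": 0,"dz": 0,"rx": -0.3,"ry": 0,"rz": 1}
    - {"dx": 0,"dy": 0,"dz": 0,"rx": -0.3,"ry": 0,"rz": 1}
    - {"dx": 0,"dy": 0,"dz": 0,"rx": -0.3,"ry": 0,"rz": 1}
    - {"dx": 0,"dy": 0,"dz": 0,"rx": -0.3,"ry": 0,"rz": 1}

```text
clock: 9.72
tcp_pos: [0.4924, -0.0654, 0.1337]
orientation: [1.627, 2.415, 0.19]
contact_force: [-6.7, -1.7, 10.6]
grip_width: 0.0135
gripper_force: 60.2
```

```bash
python3 s.py
```

```text
9.7167 [-0.57   0.294  0.662  2.291 -0.47   0.392  0.848] [ 0.4924 -0.0654  0.1337] [-6.7 -1.7 10.6] [-0.45  1.14  1.03] Mn 1.1297694607678344 0.013454349067309104 twist 64.23233044888308 z.n -0.9997457724353442
```

send_rows:
  deltas:
    - {"dx": 0,"dy": 0,"dz": 0,"rx": 0,"ry": 0,"rz": 0}
    - {"dx": 0,"dy": 0,"dz": 0,"rx": 0,"ry": 0,"rz": 0}
    - {"dx": 0,"dy": 0,"dz": 0,"rx": 0,"ry": 0,"rz": 0}
    - {"dx": 0,"dy": 0,"dz": 0,"rx": 0,"ry": 0,"rz": 0}
    - {"dx": 0,"dy": 0,"dz": 0,"rx": 0,"ry": 0,"rz": 0}

```text
clock: 10.13
tcp_pos: [0.4924, -0.0654, 0.1337]
orientation: [1.627, 2.414, 0.19]
contact_force: [-6.8, -1.1, 10.4]
grip_width: 0.0134
gripper_force: 60.2
```

send_rows:
  deltas:
    - {"dx": 0,"dy": 0,"dz": 0,"rx": 0,"ry": 0,"rz": 0}
    - {"dx": 0,"dy": 0,"dz": 0,"rx": 0,"ry": 0,"rz": 0}
    - {"dx": 0,"dy": 0,"dz": 0,"rx": 0,"ry": 0,"rz": 0}
    - {"dx": 0,"dy": 0,"dz": 0,"rx": 0,"ry": 0,"rz": 0}
    - {"dx": 0,"dy": 0,"dz": 0,"rx": 0,"ry": 0,"rz": 0}

```text
clock: 10.55
tcp_pos: [0.4924, -0.0654, 0.1337]
orientation: [1.627, 2.415, 0.19]
contact_force: [-6.8, -1.0, 10.8]
grip_width: 0.0132
gripper_force: 60.2
```

send_rows:
  deltas:
    - {"dx": 0,"dy": 0,"dz": 0,"rx": 0,"ry": 0,"rz": 0}
    - {"dx": 0,"dy": 0,"dz": 0,"rx": 0,"ry": 0,"rz": 0}
    - {"dx": 0,"dy": 0,"dz": 0,"rx": 0,"ry": 0,"rz": 0}
    - {"dx": 0,"dy": 0,"dz": 0,"rx": 0,"ry": 0,"rz": 0}
    - {"dx": 0,"dy": 0,"dz": 0,"rx": 0,"ry": 0,"rz": 0}

```text
clock: 10.97
tcp_pos: [0.4924, -0.0654, 0.1337]
orientation: [1.627, 2.415, 0.19]
contact_force: [-7.5, -0.3, 10.0]
grip_width: 0.0133
gripper_force: 60.2
```

```bash
python3 s.py; python3 - <<'E'
from h import *
f=cam("side");im=f["frame"][160:300,150:350];cv2.imwrite("pics/s6.png",cv2.resize(im,None,fx=3.5,fy=3.5,interpolation=2))
E
```

```text
10.9667 [-0.57   0.294  0.662  2.291 -0.47   0.392  0.848] [ 0.4924 -0.0654  0.1337] [-7.5 -0.3 10. ] [-0.52  1.13  1.13] Mn 1.2415679698367357 0.013301039078073562 twist 64.23406811192359 z.n -0.9997457812414059
```

View pics/s6.png

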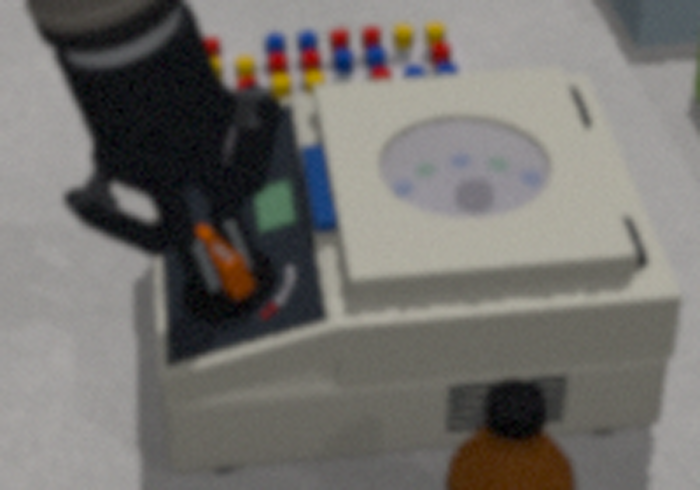

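The wing, at about (230,265) in the crop, now points at the red mark. It has been held at the stop for more than 1.6 s. I let it return with the hand, then release.

send_rows:
  deltas:
    - {"dx": 0,"dy": 0,"dz": 0,"rx": -1.5,"ry": 0.1,"rz": 5.8}
    - {"dx": 0,"dy": 0,"dz": 0,"rx": -3.1,"ry": 0.2,"rz": 11.6}
    - {"dx": 0,"dy": 0,"dz": 0,"rx": -4.6,"ry": 0.3,"rz": 17.4}
    - {"dx": 0,"dy": 0,"dz": 0,"rx": -6.2,"ry": 0.4,"rz": 23.2}
    - {"dx": 0,"dy": 0,"dz": 0,"rx": -7.7,"ry": 0.5,"rz": 29}

```text
clock: 11.43
tcp_pos: [0.4926, -0.0653, 0.1337]
orientation: [0.937, 2.733, 0.099]
contact_force: [-4.0, 0.6, 6.9]
grip_width: 0.0133
gripper_force: 41.2
```

send_rows:
  deltas:
    - {"dx": 0,"dy": 0,"dz": 0,"rx": -1.5,"ry": 0.1,"rz": 5.8}
    - {"dx": 0,"dy": 0,"dz": 0,"rx": -3.1,"ry": 0.2,"rz": 11.6}
    - {"dx": 0,"dy": 0,"dz": 0,"rx": -4.6,"ry": 0.3,"rz": 17.4}
    - {"dx": 0,"dy": 0,"dz": 0,"rx": -6.2,"ry": 0.4,"rz": 23.2}
    - {"dx": 0,"dy": 0,"dz": 0,"rx": -7.7,"ry": 0.5,"rz": 29}

```text
clock: 11.85
tcp_pos: [0.493, -0.0649, 0.1338]
orientation: [0.196, 2.874, 0.002]
contact_force: [-2.9, 1.9, 4.5]
grip_width: 0.0132
gripper_force: 40.0
```

send_rows:
  deltas:
    - {"dx": 0,"dy": 0,"dz": 0,"rx": 0,"ry": 0,"rz": 0}
    - {"dx": 0,"dy": 0,"dz": 0,"rx": 0,"ry": 0,"rz": 0}
    - {"dx": 0,"dy": 0,"dz": 0,"rx": 0,"ry": 0,"rz": 0}
    - {"dx": 0,"dy": 0,"dz": 0,"rx": 0,"ry": 0,"rz": 0}
  jaw: 45

```text
clock: 12.18
tcp_pos: [0.493, -0.0654, 0.1334]
orientation: [0.207, 2.873, 0.002]
contact_force: [-0.2, -0.1, -0.5]
grip_width: 0.0451
gripper_force: 0.0
```

send_rows:
  deltas:
    - {"dx": -5,"dy": 0,"dz": 18,"rx": 0,"ry": 0,"rz": 0}
    - {"dx": -10,"dy": 0,"dz": 38,"rx": 0,"ry": 0,"rz": 0}
    - {"dx": -18,"dy": 0,"dz": 70,"rx": 0,"ry": 0,"rz": 0}
    - {"dx": -20,"dy": 0,"dz": 105,"rx": 0,"ry": 0,"rz": 0}
    - {"dx": -20,"dy": 0,"dz": 105,"rx": 0,"ry": 0,"rz": 0}

```text
clock: 12.6
tcp_pos: [0.4759, -0.0657, 0.2443]
orientation: [0.207, 2.863, 0.006]
contact_force: [1.9, 0.8, -1.1]
grip_width: 0.0451
gripper_force: 0.0
```

```bash
python3 s.py; python3 - <<'E'
from h import *
f=cam("side");im=f["frame"][60:340,150:390];cv2.imwrite("pics/s7.png",cv2.resize(im,None,fx=2.1,fy=2.1,interpolation=2))
g=dict(np.load("side0.npz"))
hs=[cv2.cvtColor(x["frame"],cv2.COLOR_BGR2HSV) for x in(g,f)]
for x,h in zip((g,f),hs):
    P=cloud(x);k=(h[...,0]<14)&(h[...,1]>150)
    for b in((190,215,235,255),(270,270,320,345)):
        m=np.zeros_like(k);m[b[1]:b[3],b[0]:b[2]]=1;m&=k;c=np.argwhere(m)[:,::-1].astype(np.float32);print(c.mean(0),cv2.minAreaRect(c))
    l=(abs(P[...,0]-.65)<.08)&(abs(P[...,1]+.02)<.08)&(P[...,2]>.12)&(P[...,2]<.2);Q=P[l];print(np.linalg.lstsq(np.c_[Q[:,:2],np.ones(len(Q))],Q[:,2],rcond=None)[0])
E
```

```text
12.6 [-0.481  0.01   0.49   2.216  0.014  0.646  1.425] [ 0.4759 -0.0657  0.2443] [ 1.9  0.8 -1.1] [ 0.07  0.19 -0.01] Mn -0.02763184293955434 0.045057263761794884 twist 4.595553731931658 z.n -0.9996931024080439
[212.27063 235.46205] ((213.0299835205078, 236.20999145507812), (17.960514068603516, 25.45584487915039), 81.8698959350586)
[295.38324 303.41916] ((295.5, 310.5), (57.0, 33.0), 90.0)
[ 0.29757505  0.09149421 -0.0403317 ]
[212.41812 235.61673] ((213.07997131347656, 238.0599822998047), (21.637468338012695, 25.03158187866211), 81.8698959350586)
[295.0929  303.56284] ((295.5, 309.5), (59.0, 33.0), 90.0)
[-0.00078106 -0.00494593  0.13506608]
```

View pics/s7.png

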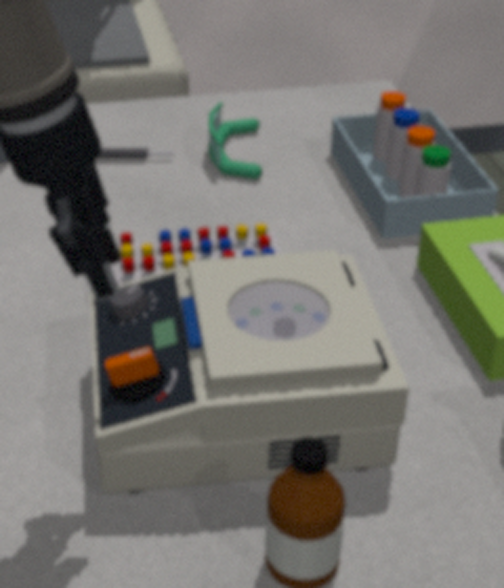

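The lid is flat, the knob at (132,368) is back at rest, and the bottle hasn't moved. The hand is clear of everything.

```bash
python3 -c "
from bench import r
print(r.hand_in())"
```

```text
the job is handed in; nothing more can be done
None
```

The job is handed in at about 12.6 s on the clock: the lid is flat shut, brought down slowly, and the pulse knob was held at its stop for about 1.7 s and is back at rest; the bottle hasn't moved, the rack and speed dial weren't touched, and no verdict came back.

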